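# Pry open a storage unit's bay, load the battery module, close up

## Task

Take the flat-bladed pry tool from the sloping tool rest, work its blade under the front edge of the cover on the small grey storage unit and lever it up, swinging the cover right back until it stands open by itself. Put the tool back in its free channel of the rest, tip down on the stop, lay the battery module flat in the open bay, label up, and shut the cover fully. Leave the screwdriver and the power adapter where they are.

Things in the scene. Friction and masses are not known exactly. Their poses are not given: they have to be found in the camera images.
- unit: Grey storage appliance, fixed, 170 (x) x 190 (y) x 90 (z) mm. Origin: centre of its underside; x points from its slotted black front to its back. An aluminium cover 115 (x) x 97 (y) x 4 mm, flush with its top, hinged along the rear edge, shuts a bay. The opening in the top in front of the cover's front edge is a pry pocket.
- pocket (a point): Middle of the shut cover's lower front corner, 86 mm above the bench (fixed to the unit, axes as the unit). The pry pocket here is 28 mm wide (y), open above, from 23 mm in front of this edge to 15 mm under it, floor 64 mm above the bench. Only here can a blade get under the cover, leaning back about 30 degrees so that its tip points in under the edge.
- hinge (a point): Middle of the cover's hinge line, 88 mm above the bench, 115 mm behind the cover's front edge; the axis is the unit's y.
- bay (a point): Centre of the bay floor, 52 mm above the bench, 5 mm behind the unit's middle; axes as the unit. The bay is 80 (x) x 100 (y) mm and 34 mm deep below the cover.
- cover_edge (a point): Middle of the cover's front edge (mid thickness), moving with the cover.
- cover (a joint): Cover angle: 0 shut, grows as its front edge rises, stop at 1.8 rad. A stiff hinge (about 0.1 N m friction) holds it at any angle; about 2 N at the front edge lifts it.
- tool: Pry tool, 165 mm, 60 g: flat steel blade 12 wide (y) x 2.5 thick (x) x 45 mm long, neck 10 x 8 mm, black handle 18 (x) x 14 (y) mm from 60 to 165 mm. Origin: blade tip; z runs up to the handle end. Starts in one channel of the rest, handle up, leaning 0.524 rad from vertical towards the rest's -x; the last 50 mm of handle stand free of the channel, to grip across the 14 mm (y).
- rest: Tool rest, fixed: dark base plate 170 (x) x 135 (y) x 10 mm with two sloping aluminium channels at y = +35 and -35 mm. Each is a trough 26 mm wide inside, open above, its 12 mm side walls reaching from 45 to 112 mm up the tool, with a stop plate at the bottom for the tip. Origin: centre of the underside.
- channel0 (a point): Where a tool's tip stands on the stop of the +y channel, 22 mm above the bench; axes as the rest. A returned tool lies in the channel as at the start: tip here, z axis leaning 0.524 rad towards the rest's -x.
- channel1 (a point): The same for the -y channel.
- driver: Bystander: screwdriver, 140 mm, round handle 18 mm across, thin round shaft, in the other channel. Origin at its tip, z up the tool.
- module: Battery module to load: flat black block 60 (x) x 42 (y) x 20 (z) mm with a pale paper label on top, about 120 g, lying on the bench. Origin: centre of its underside.
- brick: Bystander: power adapter, plain black block 80 x 40 x 30 mm with no label. Origin: centre of its underside. It and the module may lie in either of two places.
Things that resemble listed ones, but are neither listed nor needed, are in the scene too. What is shaped like the tool but purple, turquoise or yellow is not meant.

How it is judged:
By the outcome, as a careful person would: the job done as asked, in the order asked, and still so for the second after the job is handed in, with the robot touching nothing.
It also fails if it takes over 72 s, if anything falls off the work surface, if the arm or the gripper's body presses on something with over 40 N, if the wrist force passes 120 N, or if a joint passes its speed limit or range.

## Robot

A 6-joint arm with a two-finger parallel gripper is mounted at the origin on the work surface. World frame = base frame: x ahead of the robot, y to its left, z up, the work surface at z = 0. Lengths are in m, angles in degrees, forces in N, time in s.
With the tool pointing down it reaches from about 0.375 to 0.75 m from the base axis. Payload 9 kg.
Tool frame: the origin (TCP) lies where the fingers leave the gripper's body, on its centre line; the fingertips stand r.tips_ahead ahead of it and the grasp point (between the pads) lies 54 mm ahead of it (r.tips_ahead is the distance from the TCP to the fingertips, in m); z points along the fingers, y is the direction in which the jaws open and shut (so a half turn about z gives the same grasp; the last joint's range is limited). The gripper opens to 85 mm and grips with 20 to 120 N. Pads are 22 mm wide; open, the fingers measure 114 mm over their backs; the gripper's body (76 mm by 85 mm) begins 54 mm behind the grasp point. The pads swing forward as they close: fully open they stand 13 mm farther back than shut.
Start: joints at [-12.473, 5.964, 5.575, 89.605, 0, 77.527], TCP at [0.6, 0, 0.304] pointing down, gripper open.
Joint ranges: [-171.21, 171.21], [-48.23, 106.86], [-62.78, 66.21], [-105.2, 120.99], [-86.42, 89.51], [-180, 180]. Speed limits (degrees/s): [127.2, 127.2, 147.25, 180, 180, 180].

## Interface

Orientations are given as a 3x3 rotation matrix whose columns are the frame's x, y, z axes.
In Python, from rig import r, fingers, optics, finish_job gives the robot as it stands. Calls block until the motion is done:
- r.move_pose(position, orientation): joint-space move of the TCP to a pose.
- r.line_to(position, vel=0.15, rotation=None, until_force=None): straight line of the TCP; rotation=None keeps the orientation; vel is the mean speed in m/s. With until_force (N) it stops when the force on the tool has changed by that much, and returns True; else False.
- r.move_joints(angles): joint-space move.
- fingers.gripper_open() and fingers.grab(force=None): open the fingers fully, or close them until they stop; force is the grip in N (None keeps the last).
- r.hold(seconds).
- r.ik(position, orientation): joint angles nearest the present ones, or None.
- r.sense(): the state.
- optics.camera(name): name is "scene" or "side" or "wrist"; returns the picture (480x640x3 uint8, red, green, blue); there is no depth.
- optics.camera_params(name): a dict with "vertical_fov" (degrees; the focal length in pixels is half the picture's height over the tangent of half this angle, whatever the lens; pixels are square), "cx", "cy" (the principal point, pixels), "dist" ([k1, k2, p1, p2, k3] as OpenCV has them; the pictures are not rectified), "R" (3x3) and "t" (3): a world point X has camera coordinates R X + t; the wrist camera has in their place "mount" (4x4, takes a point from camera to tool coordinates, whose origin is the TCP and whose axes are the flange's). Camera axes: x right, y down, z forward; pixel columns grow to the right and rows downward; lengths in m; the calibration is good to about 2 mm. A picture is of the moment at which its call begins: read the wrist's pose just before it. camera_params takes no time and is no camera call.
A pose or a line that the arm cannot do raises r.IKError and nothing moves.
- finish_job(): hands the job in, once; it reports no verdict.
The state is a dict: "time_s": time; "joint_pos": joint angles; "joint_vel": joint speeds; "tau": joint torques, N m; "position": TCP position; "ee_rot": TCP orientation; "wrist_force": force on the tool from outside, world axes, zero at the start; "torque": the same for the moment, N m; "gripper_width": finger opening in m.
Only numpy, scipy, OpenCV 4.12 (cv2) and the standard library are available. Lean on these libraries where they do the work, as an engineer would, in place of code of your own. Each camera call takes 0.05 s, during which the arm holds its last target. There are 200 camera calls.

## Working session

There is one attempt and no reset: what is moved stays moved. The work goes in short steps, each a Python script; the robot and the scene stay as the last script left them, time stands still between calls to the robot, and variables do not carry over. Pictures are saved under pics/ and viewed, about 8 in all and at most 12, crops included, and the job is handed in when it is done.

```bash
ls; mkdir -p pics
python3 - <<'E'
from rig import r,fingers,optics
import cv2,json,numpy as np
for n in("scene","side","wrist"):
    im=optics.camera(n); cv2.imwrite(f"pics/{n}0.png",im[...,::-1])
    p=optics.camera_params(n); print(n,{k:np.round(v,4).tolist() for k,v in p.items()})
a=[cv2.imread(f"pics/{n}0.png") for n in("scene","side")]
print(r.tips_ahead,r.sense())
E
```

```text
pics
scene {'vertical_fov': 42.2412, 'cx': 330.6939, 'cy': 233.4106, 'dist': [-0.1334, 0.0, 0.0, 0.0, 0.0], 'R': [[0.6376, 0.7704, 0.0065], [0.4592, -0.3732, -0.8061], [-0.6186, 0.517, -0.5917]], 't': [-0.2384, -0.1852, 1.7323]}
side {'vertical_fov': 52.8439, 'cx': 323.1002, 'cy': 243.1805, 'dist': [-0.1267, 0.0, 0.0, 0.0, 0.0], 'R': [[-0.8656, -0.5007, -0.0074], [-0.2709, 0.4806, -0.8341], [0.4212, -0.7199, -0.5516]], 't': [0.3481, 0.2437, 1.0712]}
wrist {'vertical_fov': 67.0069, 'cx': 320.1014, 'cy': 237.9621, 'dist': [-0.0699, 0.0, 0.0, 0.0, 0.0], 'mount': [[-0.0006, -0.9517, -0.307, 0.0791], [1.0, -0.0003, -0.0011, 0.0012], [0.0009, -0.307, 0.9517, -0.0689], [0.0, 0.0, 0.0, 1.0]]}
0.0726 {'time_s': 0.15, 'joint_pos': array([-1.24730229e+01,  5.99373321e+00,  5.53859633e+00,  8.96059287e+01,
        1.40604596e-03,  7.75274356e+01]), 'joint_vel': array([-0.03713157, -0.08888892,  0.06411823, -0.01236867,  0.05095528,
       -0.01066248]), 'tau': array([ 3.56894714e-03, -5.57353413e+01,  5.04006886e+01,  1.24952567e-02,
       -2.60494489e-04,  1.42527287e-05]), 'position': array([5.99819152e-01, 5.81464936e-05, 3.03283034e-01]), 'ee_rot': array([[ 8.14608703e-06,  9.99999464e-01, -1.03534050e-03],
       [ 9.99999968e-01, -7.88295774e-06,  2.54151412e-04],
       [ 2.54143114e-04, -1.03534254e-03, -9.99999432e-01]]), 'wrist_force': array([0.13377687, 0.07110563, 0.43630985]), 'torque': array([-0.01555903,  0.02240066, -0.02215243]), 'gripper_width': 0.0855436706112977}
```

View pics/scene0.png

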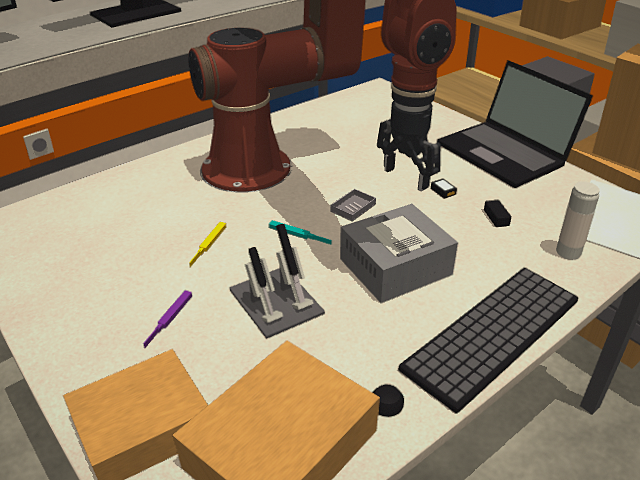

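View pics/side0.png

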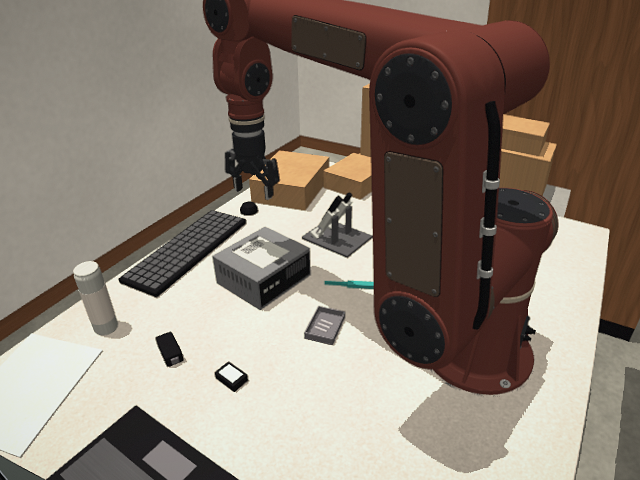

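Scene view: rest at about (278,300) with two dark handles at (258,268) and (288,250), unit at (398,250), module with a white label at (445,187), adapter at (497,212). Side view: unit (262,265), rest (340,235), module (231,376), adapter (169,348).

```bash
cat > h.py <<'E'
from rig import r,fingers,optics
import cv2,numpy as np
def cam(n,s=None):
    p=optics.camera_params(n); f=240/np.tan(np.radians(p["vertical_fov"])/2)
    K=np.array([[f,0,p["cx"]],[0,f,p["cy"]],[0,0,1]]); d=np.array(p["dist"],float)
    if "R" in p: R=np.array(p["R"]);t=np.array(p["t"])
    else:
        s=s or r.sense(); T=np.eye(4);T[:3,:3]=s["ee_rot"];T[:3,3]=s["position"]
        M=np.linalg.inv(T@np.array(p["mount"])); R,t=M[:3,:3],M[:3,3]
    return K,d,R,t
def ray(c,uv):
    K,d,R,t=c; x=cv2.undistortPoints(np.array(uv,float).reshape(-1,1,2),K,d)[:,0]
    v=np.c_[x,np.ones(len(x))]@R; return -R.T@t, v
def plane(c,uv,z):
    o,v=ray(c,uv); return o+v*((z-o[2])/v[:,2])[:,None]
def proj(c,X):
    K,d,R,t=c; return cv2.projectPoints(np.array(X,float).reshape(-1,3),cv2.Rodrigues(R)[0],t,K,d)[0][:,0]
def tri(ca,ua,cb,ub):
    oa,va=ray(ca,ua);ob,vb=ray(cb,ub);va,vb=va[0],vb[0]
    A=np.c_[va,-vb];k=np.linalg.lstsq(A,ob-oa,rcond=None)[0]
    p,q=oa+va*k[0],ob+vb*k[1]; return (p+q)/2,np.linalg.norm(p-q)
def down(yaw):  # tool y axis at angle yaw (deg) from world x... jaws along (cos,sin)
    a=np.radians(yaw);y=np.array([np.cos(a),np.sin(a),0]);z=np.array([0,0,-1.]);return np.c_[np.cross(y,z),y,z]
def snap(n,name):
    s=r.sense();im=optics.camera(n)[...,::-1].copy();cv2.imwrite(f"pics/{name}.png",im);return im,s
E
python3 - <<'E'
from h import *
a=cv2.imread("pics/scene0.png");b=cv2.imread("pics/side0.png")
A=cv2.resize(a[215:345,220:340],None,fx=3.3,fy=3.3,interpolation=2)
B=cv2.resize(a[195:305,330:465],None,fx=2.9,fy=2.9,interpolation=2)
C=cv2.resize(b[185:260,295:385],None,fx=4,fy=4,interpolation=2)
D=cv2.resize(b[220:310,205:320],None,fx=3.4,fy=3.4,interpolation=2)
o=np.zeros((600,800,3),np.uint8)
for im,(x,y) in((A,(0,0)),(B,(400,0)),(C,(0,300)),(D,(400,300))):
    if y==0: im=im[:430]
    h=min(im.shape[0],600-y);w=min(im.shape[1],800-x); o[y:y+h,x:x+w]=im[:h,:w]
# A is tall: keep A full left col, put C at bottom
o[:,:400]=0;A=cv2.resize(A,(300,325));o[:325,:300]=A;C=cv2.resize(C,(330,275));o[325:,:330]=C
cv2.imwrite("pics/crop1.png",o)
c=cam("scene");print(np.round(plane(c,[[341,241],[392,205],[458,239],[382,272]],.09),3))
c=cam("side");print(np.round(plane(c,[[215,257],[265,229],[309,260],[262,280]],.09),3))
E
```

```text
[[ 0.52  -0.094  0.09 ]
 [ 0.489  0.086  0.09 ]
 [ 0.672  0.105  0.09 ]
 [ 0.649 -0.097  0.09 ]]
[[ 0.665  0.098  0.09 ]
 [ 0.633 -0.076  0.09 ]
 [ 0.448 -0.01   0.09 ]
 [ 0.503  0.116  0.09 ]]
```

View pics/crop1.png

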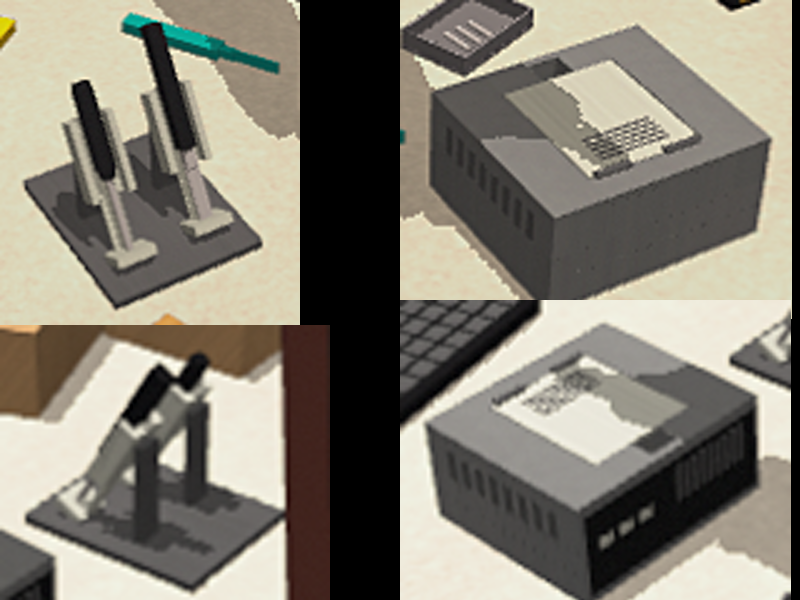

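View pics/wrist0.png

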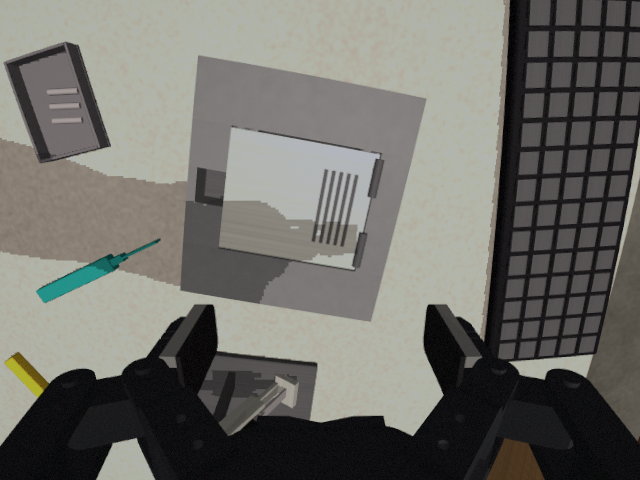

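Wrist view: unit top corners (198,56), (426,98), (371,321), (181,291); the pocket at (209,186) faces the robot. Crop: the right-hand tool in the scene view is longer with a flat pale blade (the pry tool); the left one is shorter (driver).

Run:
```python
from h import *
np.set_printoptions(precision=4,suppress=True)
c=cam("wrist",r.sense());s=cam("scene");d=cam("side")
P=plane(c,[[198,56],[426,98],[371,321],[181,291]],.09);print(P[:,:2],P.mean(0))
P=plane(c,[[232,126],[382,153],[356,270],[219,247],[209,186]],.09);print("cover",P[:,:2])
P=plane(s,[[230,289],[267.2,337],[324.8,311.8],[288,267]],.01);print("rest scene",P)
print("rest side",plane(d,[[302.4,237.4],[347.6,257.3],[372.7,236.8]],.01))
for u in((281.2,225),(252.8,249)):
  for v in((337,197.8),(348.7,194)): print(u,v,tri(s,[u],d,[v]))
print("tips",plane(s,[[304.8,305],[271.2,318]],.022))
print("module",plane(s,[[445,186]],.02),plane(d,[[231,374]],.02))
```

```text
[[ 0.5126  0.126 ]
 [ 0.6787  0.0967]
 [ 0.6457 -0.0893]
 [ 0.4795 -0.0603]] [0.5791 0.0183 0.09  ]
cover [[ 0.5344  0.0766]
 [ 0.6479  0.0564]
 [ 0.6308 -0.0402]
 [ 0.5167 -0.0197]
 [ 0.513   0.0312]]
rest scene [[ 0.4205 -0.3143  0.01  ]
 [ 0.5847 -0.3336  0.01  ]
 [ 0.6002 -0.2028  0.01  ]
 [ 0.4388 -0.1756  0.01  ]]
rest side [[ 0.5869 -0.1951  0.01  ]
 [ 0.4203 -0.1698  0.01  ]
 [ 0.4041 -0.3019  0.01  ]]
(281.2, 225) (337, 197.8) (array([ 0.4799, -0.2152,  0.1636]), np.float64(0.0015672992677327542))
(281.2, 225) (348.7, 194) (array([ 0.4652, -0.2235,  0.1678]), np.float64(0.03231519292643726))
(252.8, 249) (337, 197.8) (array([ 0.4976, -0.2788,  0.1371]), np.float64(0.0339980836919385))
(252.8, 249) (348.7, 194) (array([ 0.4821, -0.2877,  0.1411]), np.float64(0.0015300095214705485))
tips [[ 0.5692 -0.2295  0.022 ]
 [ 0.5572 -0.3039  0.022 ]]
module [[0.4395 0.3348 0.02  ]] [[0.4286 0.339  0.02  ]]
```

Run:
```python
from h import *
np.set_printoptions(precision=4,suppress=True)
R=down(81.5)
# feasibility of lever poses
u=np.array([.985,-.174,0]);v=np.array([.174,.985,0]);z=np.array([0,0,1.])
E=np.array([.5256,.0285,.086])
for b in(60,50,40):
    B=np.radians(b);d=-np.cos(B)*u+np.sin(B)*z
    t=np.radians(60-b); gz=-z*np.cos(t)+u*np.sin(t); Rg=np.c_[np.cross(v,gz),v,gz]
    g=E+d*.132-.054*gz
    print(b,g,r.ik(g,Rg), r.ik(g,Rg*[-1,-1,1]))
r.move_pose([.46,-.25,.34],R)
im,s=snap("wrist","w1");print(s["time_s"],s["position"],s["joint_pos"],s["ee_rot"])
np.save("w1.npy",s,allow_pickle=True)
```

```text
60 [0.4606 0.04   0.2543] [-11.3181 -18.7797 -22.6477  86.1321   0.      -1.3002] [-11.3181 -18.7797 -22.6477  86.1321   0.     178.6998]
50 [0.4328 0.0449 0.2403] [-11.5548 -36.4455 -37.3697  79.0769   0.2669  -1.5135] [-11.5548 -36.4455 -37.3697  79.0769   0.2669 178.4865]
40 [0.4078 0.0493 0.2216] None None
1.85 [ 0.4602 -0.2498  0.34  ] [-42.825   -6.7296  -3.3074  93.4241   0.0059 -34.3066] [[-0.989   0.1481  0.    ]
 [ 0.1481  0.989   0.0001]
 [-0.      0.0001 -1.    ]]
```

View pics/w1.png

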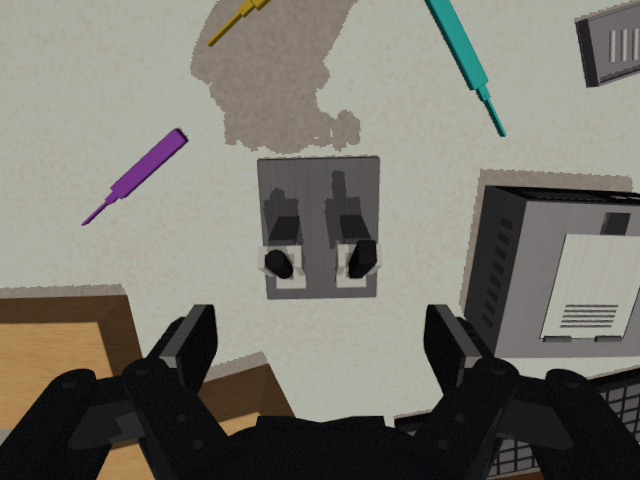

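Wrist view: rest plate corners (258,158), (379,156), (376,297), (268,300). The square-ended tool is in the right channel (+y) at about (362,258), the round driver in the left at (279,264).

Run:
```python
from h import *
np.set_printoptions(precision=4,suppress=True)
s=np.load("w1.npy",allow_pickle=True).item();c=cam("wrist",s)
P=plane(c,[[258,157.5],[379.5,155.5],[376.5,297],[267.5,300]],.01);print(P[:,:2]);C=P.mean(0)
ux=(P[2]+P[3]-P[0]-P[1])/2;uy=(P[1]+P[2]-P[0]-P[3])/2
print(np.linalg.norm(ux),np.linalg.norm(uy),np.degrees(np.arctan2(ux[1],ux[0])),np.degrees(np.arctan2(-uy[0],uy[1])),C)
im=cv2.imread("pics/w1.png")
g=cv2.cvtColor(im,cv2.COLOR_BGR2GRAY)[235:295,245:395]
n,l,st,ce=cv2.connectedComponentsWithStats((g<32).astype(np.uint8))
for i in range(1,n):
    if st[i,4]>60: print(st[i]+[245,235,0,0,0],ce[i]+[245,235])
# tool predicted from two-view: tip & end
a=np.radians(-8.5);u=np.array([np.cos(a),np.sin(a),0])
tip=np.array([.5692,-.2295,.022]);d=-.5*u+np.array([0,0,.866])
print("pred end,60mm,tip",proj(c,[tip+d*.165,tip+d*.06,tip]))
o=cv2.resize(im[140:310,240:400],None,fx=3.5,fy=3.5,interpolation=2);cv2.imwrite("pics/w1c.png",o)
```

```text
[[ 0.4097 -0.3099]
 [ 0.4271 -0.1794]
 [ 0.5955 -0.2   ]
 [ 0.5797 -0.3326]]
0.17057592419049578 0.13260260330032478 -7.2917166569639305 -7.191058479139242 [ 0.503  -0.2555  0.01  ]
[269 235  27   6 111] [282.4865 236.8108]
[343 235  27   4  72] [355.3333 235.9583]
[349 240  27  38 798] [362.2306 258.3033]
[265 250  28  29 533] [278.6567 263.8349]
pred end,60mm,tip [[369.2013 266.0111]
 [355.5691 280.1781]
 [350.7392 285.1897]]
```

View pics/w1c.png

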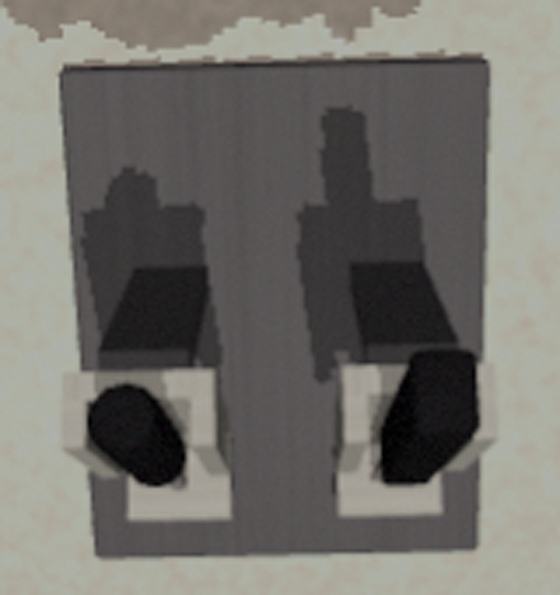

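Crop: the pry tool's square end face is centred at about (366.5,248), handle in the +y channel, driver round-ended in the −y one.

Run:
```python
from h import *
np.set_printoptions(precision=4,suppress=True)
s=np.load("w1.npy",allow_pickle=True).item();c=cam("wrist",s)
a=np.radians(-7.3);u=np.array([np.cos(a),np.sin(a),0]);v=np.array([-u[1],u[0],0]);d=-.5*u+np.array([0,0,.866])
e=plane(c,[[366.5,248]],.165)[0];tip=e-d*.165
C=np.array([.503,-.2555,0])
print("end",e,"tip",tip,"in rest",(tip-C)@u,(tip-C)@v)
# stop plate front/back edges at right channel px crop (340..442, 515)
st=plane(c,[[240+337/3.5,140+516/3.5],[240+443/3.5,140+513/3.5]],.02);print("stop front edge in rest",(st-C)@u,(st-C)@v)
sc=cam("scene");print(proj(sc,[tip+d*.165,tip]))
print(proj(cam("side"),[tip+d*.165,tip]))
```

```text
end [ 0.4735 -0.2177  0.165 ] tip [ 0.5553 -0.2282  0.0221] in rest 0.04843755677431525 0.03369957843272094
stop front edge in rest [0.0658 0.0655] [0.0173 0.0531]
[[278.6155 223.5792]
 [301.1255 301.0599]]
[[339.7243 197.399 ]
 [316.9805 231.6264]]
```

```bash
cat >> h.py <<'E'
Z=np.array([0,0,1.])
def axes(deg):
    a=np.radians(deg);u=np.array([np.cos(a),np.sin(a),0]);return u,np.array([-u[1],u[0],0])
ur,vr=axes(-7.3);RC=np.array([.503,-.2555,0]);CH0=RC+.049*ur+.035*vr+.022*Z
uu,vu=axes(-10.0);PK=np.array([.5256,.0285,.086])
S=.147
def pose(tip,u,v,b=60,s=None):
    "TCP pose for blade tip position and blade elevation b (deg)"
    s=S if s is None else s
    B=np.radians(b);d=-np.cos(B)*u+np.sin(B)*Z;t=np.radians(60-b);gz=-Z*np.cos(t)+u*np.sin(t)
    return tip+d*s-.054*gz, np.c_[np.cross(v,gz),v,gz]
E
python3 - <<'E'
from h import *
np.set_printoptions(precision=4,suppress=True)
p,R=pose(CH0+.001*vr,ur,vr)
r.move_pose(p+.07*Z,R)
print(r.line_to(p,vel=.12,until_force=6)); print(r.sense()["position"]-p)
fingers.grab(110); s=r.sense();print(s["gripper_width"],s["wrist_force"])
d=-.5*ur+.866*Z
r.line_to(p+.11*d,vel=.15); s=r.sense();print(s["gripper_width"],s["wrist_force"],s["time_s"])
tip=PK-.011*uu+.05*Z
q,R2=pose(tip,uu,vu)
r.move_pose(q+.04*Z,R2); 
im,s=snap("wrist","w2");b,_=snap("side","s2");a,_=snap("scene","c2");print(s["time_s"])
o=np.zeros((600,800,3),np.uint8)
o[:240,:320]=cv2.resize(im,(320,240));A=cv2.resize(a[120:290,290:470],(381,360),interpolation=2);B=cv2.resize(b[130:320,180:340],(480,570),interpolation=2)
o[240:,:381]=A[:,:381];o[:570,320:800][:240]=B[:240];o[240:570,390:800]=B[240:570,70:480];cv2.imwrite("pics/c2m.png",o)
E
```

```text
False
[ 0.0003 -0.0004  0.001 ]
0.012697949383766394 [-0.9412  1.5974  2.9552]
0.01266623684347153 [0.5986 0.1569 0.1772] 4.5833
5.6
```

View pics/c2m.png

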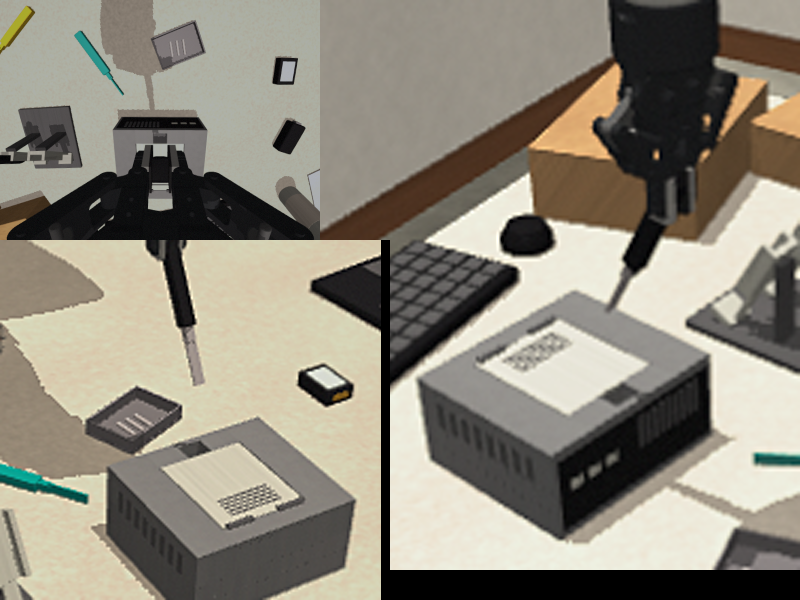

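The tool is held along the fingers' plane, blade free. Tip at scene (384,188) and side (276,233), still above the unit.

Run:
```python
from h import *
np.set_printoptions(precision=4,suppress=True)
s=cam("scene");d=cam("side")
e=PK-.011*uu+.09*Z
t,g=tri(s,[(384,188)],d,[(276.3,233.3)]);print("tip",t,g,"expected",e,"err u,v,z",(t-e)@uu,(t-e)@vu,(t-e)@Z)
for c,p in((s,[(366.5,227.2),(398.2,256)]),(d,[(289.3,249),(263.3,268.3)])):
    P=plane(c,p,.09);m=P.mean(0);print(P,m,"vs PK u,v",(m-PK)@uu,(m-PK)@vu)
```

```text
tip [0.5152 0.0296 0.1707] 0.00025284996835100884 expected [0.5148 0.0304 0.176 ] err u,v,z 0.0005191781214844327 -0.0007310150789724312 -0.005304219119615372
[[ 0.517  -0.0182  0.09  ]
 [ 0.6328 -0.0358  0.09  ]] [ 0.5749 -0.027   0.09  ] vs PK u,v 0.05819364491790249 -0.04608367071692396
[[ 0.5188 -0.0269  0.09  ]
 [ 0.5281  0.0758  0.09  ]] [0.5234 0.0245 0.09  ] vs PK u,v -0.0014276951874668282 -0.004355218175474357
```

```bash
sed -i 's/^S=.147/S=.151/' h.py
python3 - <<'E'
from h import *
np.set_printoptions(precision=4,suppress=True)
ax=.5*uu-.866*Z   # insertion direction
t1=PK-.009*uu+ax*(.017/.866)
p0,R=pose(t1-ax*.06,uu,vu); r.line_to(p0,vel=.1,rotation=R)
p1,_=pose(t1,uu,vu); print("down",r.line_to(p1,vel=.06,until_force=5), (r.sense()["position"]-p1))
p=r.sense()["position"];f0=r.sense()["wrist_force"]
print("fwd",r.line_to(p+.014*uu,vel=.02,until_force=4))
s=r.sense();print("moved",(s["position"]-p)@uu,s["wrist_force"]-f0,s["position"],s["time_s"])
E
```

```text
down False [ 0.0001 -0.      0.0004]
fwd True
moved 0.007345784728977462 [-2.1167  0.5111  0.5986] [0.4594 0.0402 0.2531] 8.0833
```

Run:
```python
from h import *
np.set_printoptions(precision=4,suppress=True)
H=PK+.115*uu+.002*Z; sc=.019
def wp(th,b):
    t=np.radians(th);g=np.radians(max(b,th))
    E=H+(-.115*np.cos(t)+-.002*np.sin(t)*-1*-1)*uu+(.115*np.sin(t)-.002*np.cos(t))*Z
    tip=E+sc*(np.cos(g)*uu-np.sin(g)*Z)-.00125*(np.sin(g)*uu+np.cos(g)*Z)
    return pose(tip,uu,vu,b)
off=r.sense()["position"]-wp(0,60)[0];print("off u,v,z",off@uu,off@vu,off[2])
ths=[3,7,12,18,25,33,42,51,60,69,78,86,93,98.5]
bs=[60-8*min(t/25,1)+8*min(max((t-42)/30,0),1) for t in ths]
W=[wp(t,b) for t,b in zip(ths,bs)]
ok=[r.ik(p+off,R) is not None for p,R in W];print(ok)
if all(ok):
    for (p,R),t,b in zip(W,ths,bs):
        r.line_to(p+off,vel=.07,rotation=R);s=r.sense();print(t,round(b),s["wrist_force"],s["torque"],s["time_s"])
        if t==18: snap("side","s3")
    snap("side","s4");snap("scene","c4")
```

```text
off u,v,z -0.0001865171378684408 3.268360089005672e-05 -0.0006026062983152114
[True, True, True, True, True, True, True, True, True, True, True, True, True, True]
3 59 [-2.0453  0.1142  0.2114] [ 0.0557  0.6814 -0.0858] 8.3333
7 58 [-1.4829 -0.1329 -0.4815] [0.1397 0.6075 0.0702] 8.5833
12 56 [-0.8717  0.1851 -0.6982] [ 0.0458  0.4354 -0.0292] 8.85
18 54 [-0.0081  0.6957 -0.8343] [0.0257 0.0809 0.0135] 9.1333
25 52 [-0.1574 -0.4911 -0.8196] [ 0.0327  0.2018 -0.0339] 9.475
33 52 [ 0.6381  0.1044 -0.9284] [-0.0664  0.1503  0.0308] 9.8583
42 52 [-0.1962  0.6224 -0.9834] [ 0.0935  0.1982 -0.0048] 10.2667
51 54 [-1.2969  0.474  -0.8659] [-0.0297  0.1601  0.013 ] 10.7833
60 57 [-0.0851 -0.7234 -0.8674] [ 0.0116  0.1317 -0.0106] 11.2833
69 59 [-0.1321  0.8689 -0.2248] [ 0.0233  0.0473 -0.0671] 11.7667
78 60 [ 0.307  -1.0623 -0.918 ] [ 0.0112  0.0656 -0.0461] 12.175
86 60 [-0.3904  0.0608 -0.5621] [ 0.0938 -0.0163 -0.0116] 12.5167
93 60 [-0.6001 -0.7063 -0.3478] [-0.0335  0.0636 -0.0368] 12.8333
98.5 60 [ 0.5913  0.028  -0.0045] [-0.0121 -0.0254 -0.0067] 13.1167
```

Run:
```python
from h import *
a=cv2.imread("pics/s3.png");b=cv2.imread("pics/s4.png");c=cv2.imread("pics/c4.png")
f=lambda i:cv2.resize(i[100:320,180:340],(400,550),interpolation=2)
cv2.imwrite("pics/m4.png",np.hstack([f(a),f(b)]))
```

```text
(no output)
```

View pics/m4.png

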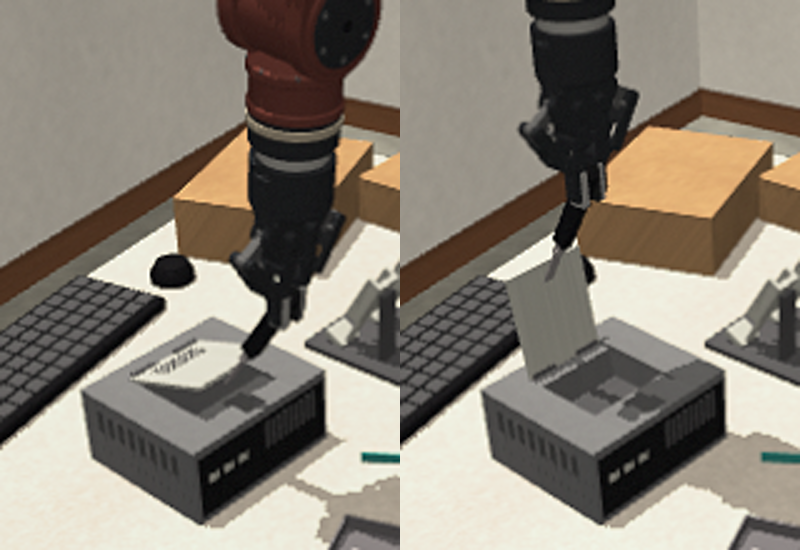

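The cover stands open near 100° with the bay exposed. Now back off and bring the tool in front of its channel, checking its pose in the grip.

Run:
```python
from h import *
np.set_printoptions(precision=4,suppress=True)
p=r.sense()["position"];r.line_to(p-.06*uu+.01*Z,vel=.15)
d=-.5*ur+.866*Z
q,R=pose(CH0+.10*d,ur,vr); r.move_pose(q,R);print(r.sense()["time_s"],r.sense()["position"]-q)
a,s=snap("scene","c5");b,_=snap("side","s5")
K=CH0+.10*d;print(proj(cam("scene"),[K,K+.045*d,K+.115*d]),proj(cam("side"),[K,K+.045*d,K+.115*d]))
A=cv2.resize(a[200:320,225:325],(400,480),interpolation=2);B=cv2.resize(b[150:270,290:390],(400,480),interpolation=2)
cv2.imwrite("pics/m5.png",np.hstack([A,B]))
```

```text
14.825 [0.0006 0.0004 0.0003]
[[288.2959 254.5349]
 [282.1027 233.1523]
 [272.354  199.3765]] [[329.8705 211.735 ]
 [336.3194 202.0207]
 [346.9805 185.9682]]
```

View pics/m5.png

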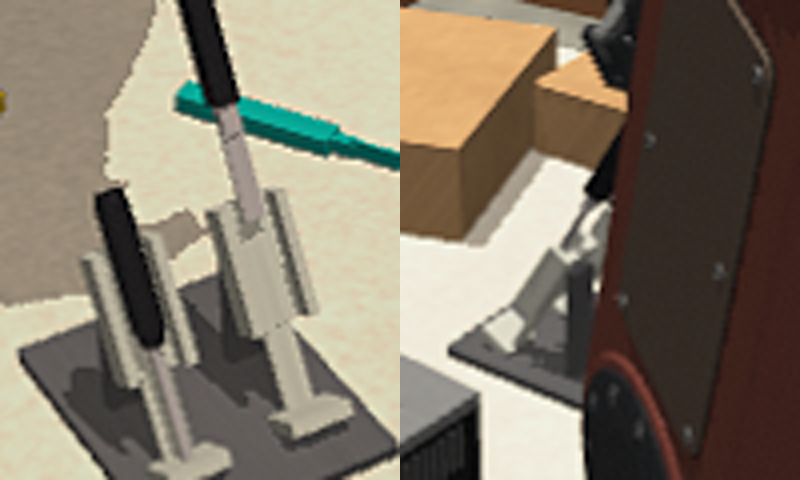

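Run:
```python
from h import *
np.set_printoptions(precision=4,suppress=True)
s=cam("scene");d=cam("side")
t,g=tri(s,[(288.5,257.7)],d,[(331.3,212)]);h,g2=tri(s,[(282,226)],d,[(337.5,198.8)])
D=-.5*ur+.866*Z;K=CH0+.1*D
for n,x,k in(("tip",t,K),("h60",h,K+.06*D)): e=x-k;print(n,x,e@ur,e@vr,e[2])
w=h-t;print(np.linalg.norm(w),g,g2,"elev",np.degrees(np.arctan2(w[2],-(w@ur))))
print(t-CH0,(t-CH0)@ur,(t-CH0)@vr)
```

```text
tip [ 0.5072 -0.2245  0.1043] 0.0012415507087083788 -0.0037100725646416104 -0.004277699566027998
h60 [ 0.4789 -0.2141  0.1607] 0.001869222004396884 0.002997166919574065 0.00012535408453104302
0.06391020710206266 0.006194006610556693 0.0008476386091325944 elev 62.474747762816286
[-0.0488  0.0025  0.0823] -0.04875844929129158 -0.0037100725646416056
```

Run:
```python
from h import *
np.set_printoptions(precision=4,suppress=True)
D=-.5*ur+.866*Z;n=.866*ur+.5*Z
q,R=pose(CH0+.0015*n+.0015*vr,ur,vr)
r.line_to(q+.10*D,vel=.1,rotation=R)
hit=r.line_to(q+.02*D,vel=.08,until_force=8);print("A",hit,(r.sense()["position"]-q)@D,r.sense()["wrist_force"])
if not hit:
    print("B",r.line_to(q-.004*D,vel=.03,until_force=5));s=r.sense();e=s["position"]-q;print(e@D,e@n,s["wrist_force"],s["torque"],s["time_s"])
a,_=snap("scene","c6");cv2.imwrite("pics/c6c.png",cv2.resize(a[200:340,220:335],(575,600)[::1],interpolation=2))
```

```text
A False 0.02044054119075661 [-0.3    -0.1597 -0.6873]
B True
-0.001972470234382444 -0.0004746812112111793 [-2.3085  1.12    6.0987] [0.0741 0.325  0.0445] 17.025
```

View pics/c6c.png

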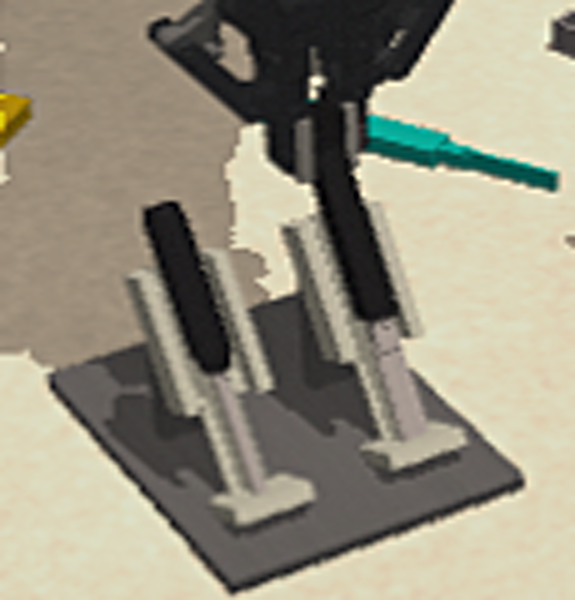

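The tool lies in its channel with its tip on the stop; releasing it and going to look at the module.

Run:
```python
from h import *
np.set_printoptions(precision=4,suppress=True)
fingers.gripper_open();p=r.sense()["position"]
r.line_to(p+.10*Z,vel=.2)
a,_=snap("scene","c7"); b,_=snap("side","s7")
r.move_pose([.42,.337,.26],down(90))
im,s=snap("wrist","w8");np.save("w8.npy",s,allow_pickle=True);print(s["time_s"],s["position"])
c=cam("wrist",s);print(proj(c,[.434,.337,.02]))
h=cv2.resize(a[200:340,220:335],(310,377),interpolation=2)
o=np.zeros((480,640+160,3),np.uint8);o[:,:640]=im
o[:197,640:]=cv2.resize(h,(160,197));o[200:400,640:]=cv2.resize(b[150:310,200:328],(160,200))
cv2.imwrite("pics/m8.png",o)
```

```text
20.5333 [0.4206 0.3364 0.26  ]
[[320.4953 228.9301]]
```

View pics/m8.png

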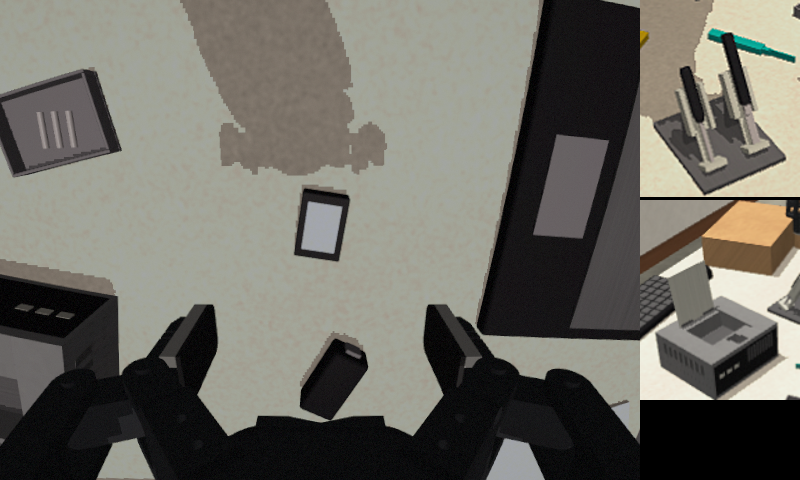

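The tool is back in its channel and released, the cover stands open (side inset). Module label quad (308,201), (342,206), (334,255), (301,250); unlabelled adapter at (335,378).

```bash
cat >> h.py <<'E'
def label(im,s,z=.02,lo=(250,150,400,290)):
    x0,y0,x1,y1=lo;sub=im[y0:y1,x0:x1].astype(int)
    m=((sub[...,0]>sub[...,2]+2)&(sub.min(2)>140)).astype(np.uint8)  # bluish pale
    cs,_=cv2.findContours(m,cv2.RETR_EXTERNAL,cv2.CHAIN_APPROX_NONE);k=max(cs,key=cv2.contourArea)
    b=cv2.boxPoints(cv2.minAreaRect(k))+[x0,y0];P=plane(cam("wrist",s),b,z)
    e=P[1]-P[0],P[2]-P[1];L=max(e,key=np.linalg.norm);L=L*np.sign(L[0])
    return P.mean(0),np.degrees(np.arctan2(L[1],L[0])),[np.linalg.norm(x) for x in e],b
E
python3 - <<'E'
from h import *
np.set_printoptions(precision=4,suppress=True)
im=cv2.imread("pics/w8.png");s=np.load("w8.npy",allow_pickle=True).item()
c,yaw,l,b=label(im,s);print(c,yaw,l,b.tolist())
P=plane(cam("wrist",s),[[303,194],[350,199],[339,261],[295,256]],.02);print("body",P.mean(0),np.linalg.norm(P[0]-P[1]),np.linalg.norm(P[1]-P[2]))
if 25<min(l)*1e3<42 and 40<max(l)*1e3<60:
    R=down(90+yaw)
    r.move_pose([c[0],c[1],.15],R)
    r.line_to([c[0],c[1],.095],vel=.12)
    print("touch",r.line_to([c[0],c[1],.055],vel=.03,until_force=5));q=r.sense();print(q["position"],q["wrist_force"],q["time_s"],r.tips_ahead)
E
```

```text
[0.4329 0.3376 0.02  ] -9.034088543239475 [np.float64(0.04294610220896185), np.float64(0.029043862782909966)] [[301.2665023803711, 247.88997650146484], [308.19071197509766, 201.72859954833984], [341.1980514526367, 206.67969512939453], [334.27384185791016, 252.84107208251953]]
body [0.4334 0.338  0.02  ] 0.040865892817284616 0.05817252916881192
touch True
[0.4328 0.3376 0.0595] [-1.8483 -1.3252  7.5732] 22.7833 0.0726
```

Run:
```python
from h import *
np.set_printoptions(precision=4,suppress=True)
q=r.sense()["position"]
r.line_to([q[0],q[1],.082],vel=.1)
fingers.grab(45);s=r.sense();print("w",s["gripper_width"],s["wrist_force"])
r.line_to([q[0],q[1],.22],vel=.2);s=r.sense();print("w",s["gripper_width"],s["wrist_force"])
B=PK+.059*uu;R=down(80)
r.move_pose([B[0],B[1],.23],R)
print(r.line_to([B[0],B[1],.151],vel=.1,until_force=8));s=r.sense();print(s["gripper_width"],s["position"]-B,s["time_s"])
if abs(s["position"][2]-.151)<.003:
    fingers.gripper_open();print(r.sense()["wrist_force"])
    r.line_to([B[0],B[1],.30],vel=.2)
    r.line_to(np.array([B[0],B[1],.30])-.06*uu,vel=.2)
    im,s=snap("wrist","w9");np.save("w9.npy",s,allow_pickle=True);snap("side","s9");snap("scene","c9");print(s["time_s"])
    print("bay px",proj(cam("wrist",s),[[*B[:2],.072]]))
```

```text
w 0.04056434373903063 [0.1347 0.521  0.0075]
w 0.040627611875726964 [-0.1781  0.309  -1.4615]
False
0.04065417374632559 [ 0.0004 -0.0001  0.0658] 26.7583
[0.4987 0.0157 0.3673]
28.6083
bay px [[319.5196 283.9987]]
```

Run:
```python
from h import *
np.set_printoptions(precision=4,suppress=True)
im=cv2.imread("pics/w9.png");b=cv2.imread("pics/s9.png");c=cv2.imread("pics/c9.png")
s=np.load("w9.npy",allow_pickle=True).item()
try: print(label(im,s,.072,(220,200,420,380)))
except Exception as e: print(e)
o=np.zeros((600,800,3),np.uint8)
o[:,:400]=cv2.resize(im[180:420,240:400],(400,600),interpolation=2)
o[:300,400:]=cv2.resize(b[190:310,190:350],(400,300),interpolation=2)
o[300:,400:]=cv2.resize(c[150:310,220:433],(400,300),interpolation=2)
cv2.imwrite("pics/m9.png",o)
```

```text
(array([0.5853, 0.0189, 0.072 ]), np.float64(-9.172184256170198), [np.float64(0.02892322714472969), np.float64(0.04326307079458971)], array([[304., 263.],
       [337., 263.],
       [337., 307.],
       [304., 307.]]))
```

View pics/m9.png

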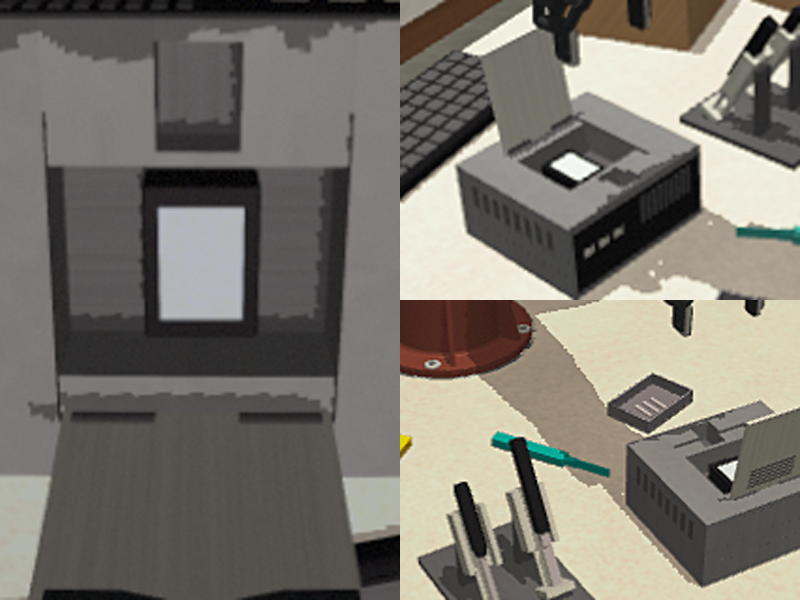

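The module lies flat in the bay, label up (label size fits a top at 72 mm), and the cover is open. Now close the cover with shut fingers from behind.

Run:
```python
from h import *
np.set_printoptions(precision=4,suppress=True)
H=PK+.115*uu+.002*Z;R=down(80);T=r.tips_ahead*Z
def tip(th):
    t=np.radians(th);rr=.095+.012*(1-th/98)
    return H+rr*(-np.cos(t)*uu+np.sin(t)*Z)+(np.sin(t)*uu+np.cos(t)*Z)*(.002+.011*np.sin(t))+T
st=tip(98)+.045*uu
ths=[90,80,70,60,50,40,30,20,12,6,2]
assert all(r.ik(x,R) is not None for x in [st]+[tip(t) for t in ths])
fingers.grab(40)
p=r.sense()["position"];r.line_to([*p[:2],.35],vel=.2)
r.line_to([*st[:2],.35],vel=.25); r.line_to(st,vel=.2,until_force=8)
hit=r.line_to(tip(98)-.002*uu,vel=.06,until_force=3);print("contact",hit,r.sense()["position"]-tip(98))
for t in ths:
    r.line_to(tip(t),vel=.1);s=r.sense();print(t,s["wrist_force"],np.round(s["position"][2],4))
e=tip(0);print("press",r.line_to(e-.008*Z,vel=.02,until_force=15));s=r.sense();print(s["position"]-e,s["wrist_force"],s["time_s"])
p=s["position"];r.line_to(p+.2*Z,vel=.2)
r.line_to(p+.2*Z-.06*uu,vel=.2)
im,s=snap("wrist","w10");snap("side","s10");snap("scene","c10");np.save("w10.npy",s,allow_pickle=True)
print(s["time_s"],s["position"],"cover corners px",proj(cam("wrist",s),[PK+.004*Z+k*vu+j*uu for j in(0,.115) for k in(-.0485,.0485)]).tolist())
```

```text
contact False [-0.0018  0.0003  0.0001]
90 [ 0.8564 -0.4355 -0.3696] 0.2568
80 [-0.1642  0.2348  0.684 ] 0.2587
70 [-0.5066  0.6027 -0.0961] 0.2574
60 [-0.9928  0.45    0.7974] 0.2528
50 [ 0.5196  0.0018 -0.2296] 0.2447
40 [ 0.1244 -0.1372 -0.2364] 0.2334
30 [ 0.5324  1.1446 -0.1327] 0.219
20 [0.3326 0.51   0.2387] 0.202
12 [0.5618 0.6229 0.4256] 0.1869
6 [ 0.0526  1.1524 -0.4803] 0.1747
2 [ 0.998  -0.046   0.2321] 0.1662
press True
[ 0.0005 -0.0001 -0.0001] [-3.0784  0.2576  8.867 ] 36.375
37.9833 [0.4746 0.0375 0.3619] cover corners px [[271.44215071050974, 256.8742796384063], [367.95393646456506, 256.8745140525468], [276.0769123237172, 353.78996591056284], [363.50216725293257, 353.82712799650324]]
```

Run:
```python
from h import *
np.set_printoptions(precision=4,suppress=True)
L=lambda n:cv2.imread(f"pics/{n}.png").astype(int)
def ch(a,b,x0,y0,x1,y1): 
    d=np.abs(L(a)-L(b))[y0:y1,x0:x1].max(2)>25; return round(d.mean(),4)
print("above/at cover side0-s10",ch("side0","s10",210,180,315,305),"s9(open)",ch("side0","s9",210,180,315,305))
print("cover scene0-c10",ch("scene0","c10",335,195,465,305),"c9",ch("scene0","c9",335,195,465,305))
print("rest scene0-c10",ch("scene0","c10",225,215,330,340)," brick scene",ch("scene0","c10",480,195,515,230),"brick side",ch("side0","s10",150,330,190,370))
# bright cover quad in wrist view
im=cv2.imread("pics/w10.png");m=(im.min(2)>150).astype(np.uint8);m[:200]=0;m[400:]=0;m[:,:240]=0;m[:,400:]=0
k=max(cv2.findContours(m,0,2)[0],key=cv2.contourArea);print(cv2.boundingRect(k))
# tool in channel: dark handle / expected
c=cam("scene");d=-.5*ur+.866*Z;print("tool end,60,tip expected px",proj(c,[CH0+.165*d,CH0+.06*d,CH0]))
a=L("scene0").astype(np.uint8);b=L("c10").astype(np.uint8)
for i in(a,b):
    g=(cv2.cvtColor(i,cv2.COLOR_BGR2GRAY)<40).astype(np.uint8)[215:300,240:320]
    n,l,st,ce=cv2.connectedComponentsWithStats(g);print([(st[j]+[240,215,0,0,0]).tolist() for j in range(1,n) if st[j,4]>60])
```

```text
above/at cover side0-s10 0.1127 s9(open) 0.2671
cover scene0-c10 0.0951 c9 0.1936
rest scene0-c10 0.0715  brick scene 0.0 brick side 0.0
(272, 256, 95, 87)
tool end,60,tip expected px [[279.3309 223.5638]
 [293.747  273.308 ]
 [301.8204 301.0309]]
[[276, 224, 22, 51, 418], [249, 247, 17, 40, 303]]
[[278, 224, 22, 51, 419], [249, 247, 17, 40, 304]]
```

```bash
python3 -c "
from rig import finish_job,r
r.hold(.5);print(r.sense()['time_s']);finish_job()"
```

```text
38.6333
the job is handed in; nothing more can be done
```

The job is done and handed in at 38.6 s of the 72 s allowed. I pried the cover open with the tool and swung it back to about 98°. I then put the tool back in its channel, laid the module in the bay, and shut the cover with closed fingers.

**Cover:** The final press met resistance at the height expected for a shut cover. In the last wrist picture its front edge is within 1 px of the predicted shut position. The side and scene comparisons against the start still showed about 10% changed pixels around the unit. I put that down to the arm's moving shadow, and I had no pictures left to view to confirm it.

**Module:** It was flat with the label up when I looked before closing, and the label's measured size fits it lying on the bay floor. I released it about 17 mm above the floor so the opening fingers would clear the bay walls.

**Tool:** It is in its original +y channel with the tip on the stop, where it met about 6 N. Its handle appears about 2 px sideways from where it started.

**Bystanders:** The screwdriver shows in the same place as at the start, and the power adapter's image is unchanged.

**Disagreement:** Before I returned the tool, two-view measurements put its tip about 4 mm off sideways and about 4 mm low. These were noisy, and it still seated properly.

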